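Free and hold up the twist-lock soap box lid

TASK

Open the blue soap box for a bath: its lid is kept from turning by the wooden comb, so slide the comb straight up out of its slotted holder and leave it in the steel tray. Then unlock the twist-lock lid - nobody remembers which way it turns, so try one way and, if it stops dead, the other - lift it off and finish still holding it level about 10 cm straight above the box, without letting go. Leave the other bath things where they are.

Things in the scene. Friction and masses are not known exactly. Their poses are not given: they have to be found in the camera images.
- caddy: Fixed dark wooden board (290 x 110 x 6 mm) carrying the round blue soap box (outside diameter 90 mm, rim 50 mm above the table) and the wooden comb holder. Origin: on the soap box's axis, at the board's underside (table height); x points from the box along the board to the comb holder, z up.
- comb_slot (a point): Middle of the comb holder's top, 130 mm along the caddy's x from the box's axis, 45 mm above the table; axes as the caddy's. The holder is a block 125 mm long (x) and 37 mm wide (y) with a slot 11 mm wide along x, open upward and towards the box; slot floor 22 mm above the table.
- box_rim (a point): Centre of the soap box's mouth, 50 mm above the table; axes as the caddy's. The lid's underside rests here.
- lid: Loose translucent blue round lid, about 90 g, disc 94 mm across, 8 mm thick. Origin: centre of the disc's underside; z up. Turned 45 degrees (40 to 49 will do) in the right sense from its start, it lifts straight off; it halts by itself at about 49. In the wrong sense it stops dead within about 8 degrees. The right sense differs from start to start and cannot be seen. No spring; it does not rise as it turns.
- lid_grip (a point): Middle of the white grip bar on the lid, on the lid's axis, 22 mm above the lid's origin; axes as the lid's. Bar: 62 mm long (x), 14 mm wide (y), 28 mm high, from the disc's top (8 mm above the origin) to 36 mm above the origin. The bar turns the lid easily.
- lid_ears (a point): Point between the two white ears at the lid's rim, 53 mm from its axis along the lid's +x, 4 mm above the lid's origin. The ears reach out to 62 mm, with a 14 mm gap between; the stowed comb's end sits in it and stops the lid turning. At the start the lid's x lies along the caddy's x within 2 degrees. Two locking feet reach 19 mm below the lid's origin.
- comb: Loose wooden comb, 130 mm long (x), 8 mm thick (y), 50 mm high (z), about 50 g. At the start it stands on its teeth in the holder's slot, spine up, 27 mm of it showing above the holder; its end sits between the lid's ears. Origin: middle of the lower (teeth) edge, z towards the spine.
- comb_mid (a point): Centre of the comb, 25 mm above its origin.
- tray: Fixed shallow steel tray, 150 (x) x 190 (y) x 22 mm high, walls and floor 5 mm. Origin: centre of its underside on the table.
- lota: Steel lota (round water pot), 110 mm across, 95 mm high; bystander. Origin: centre of its underside.
- mug: Red plastic mug, 84 mm across plus handle at its +y, 95 mm high; bystander. Origin: centre of its underside.
- pumice: Brown pumice stone, 68 mm across, 36 mm high; bystander. Origin: centre of its underside.
- bottle: Green bottle, 60 mm across, 160 mm high; bystander. Origin: centre of its underside.
- nailbrush: Wooden nail brush lying bristles down, 40 (x) x 95 (y) x 32 mm high; bystander. Origin: centre of its underside.
- tumbler: Steel tumbler, 72 mm across, 90 mm high; bystander. Origin: centre of its underside.
Things that resemble listed ones, but are neither listed nor needed, are in the scene too. Several things have the shape of the comb; the one meant has the colours described above. Leave any pink look-alike of the lid alone.

How it is judged:
By the outcome, as a careful person would: the job done as asked, in the order asked, and still so for the second after the job is handed in, while the arm keeps its last pose, push and grip.
It also fails if it takes over 58 s, if anything falls off the work surface, if the arm or the gripper's body presses on something with over 40 N, if the wrist force passes 120 N, or if a joint passes its speed limit or range.

ROBOT

A 6-joint arm with a two-finger parallel gripper is mounted at the origin on the work surface. World frame = base frame: x ahead of the robot, y to its left, z up, the work surface at z = 0. Lengths are in m, angles in degrees, forces in N, time in s.
With the tool pointing down it reaches from about 0.25 to 0.725 m from the base axis. Payload 9.7 kg.
Tool frame: the origin (TCP) lies on the centre line of the jaws, within the pads' length; the fingertips stand tip_reach ahead of it and the grasp point (between the pads) lies 2 mm behind it (tip_reach is the distance from the TCP to the fingertips, in m); z points along the fingers, y is the direction in which the jaws open and shut (so a half turn about z gives the same grasp; the last joint's range is limited). The gripper opens to 85 mm and grips with 20 to 120 N. Pads are 22 mm wide; open, the fingers measure 114 mm over their backs; the gripper's body (76 mm by 85 mm) begins 54 mm behind the grasp point. The pads swing forward as they close: fully open they stand 13 mm farther back than shut.
Start: joints at [-75.688, 4.979, 10.078, 95.1, 0, 90], TCP at [0.136, -0.533, 0.248] pointing down, gripper open.
Joint ranges: [-179.16, 179.16], [-48.56, 103.87], [-65.8, 70.77], [-126.05, 130.52], [-82.76, 87.17], [-180, 180]. Speed limits (degrees/s): [127.2, 127.2, 147.25, 180, 180, 180].

INTERFACE

Orientations are given as [roll, pitch, yaw] about the fixed x, y, z axes, in that order (R = Rz(yaw) Ry(pitch) Rx(roll)).
In Python, from workcell import get_obs, camera, calibration, job_done, tip_reach gives the robot as it stands.
- The arm moves only by the tool apply_moves, never from a script. Its argument "rows" is a list of rows, each a list of 7 numbers: the shift along the world's x, y, z in mm, then the turn, a rotation vector about the world's x, y, z in degrees, then the closure, from 0 (fully open) to 1 (shut). A call has 1 to 20 rows; each row shifts and turns the commanded pose from where the row before left it; what a row does not reach is not made up. A row lasts 1/8 s, in which the tool goes at most 62.5 mm and 10.7 degrees, less where a joint would pass 70% of its speed; a pose out of reach is approached as far as the arm can. A call with a gripper value outside its range is refused whole. The fingers move at their own pace and stop on an object; "grip_force" is the grip in N (left out, the last holds). Time passes only in rows, so rows that do not move let the fingers close. It gives the time, the measured TCP pose, the force and the opening at its end, in the units of the state.
- get_obs(): the state, without advancing time (a new reading comes with each control period).
- camera(name): name is "scene" or "top"; returns the picture (420x560x3 uint8, red, green, blue); there is no depth.
- calibration(name): a dict with "intrinsics" (3x3 intrinsics, pixels), "dist" ([k1, k2, p1, p2, k3] as OpenCV has them; the pictures are not rectified), "T" (4x4, takes a point from camera to world coordinates). Camera axes: x right, y down, z forward; pixel columns grow to the right and rows downward; lengths in m; the calibration is good to about 2 mm. A picture is of the moment at which its call begins. calibration takes no time and is no camera call.
- job_done(): hands the job in, once; it reports no verdict.
The state is a dict: "time": time; "q": joint angles; "qd": joint speeds; "joint_efforts": joint torques, N m; "ee_pos": TCP position; "tcp_rot": TCP orientation; "wrist_force": force on the tool from outside, world axes, zero at the start; "torque": the same for the moment, N m; "opening": finger opening in m.
Only numpy, scipy, OpenCV 4.12 (cv2) and the standard library are available. Lean on these libraries where they do the work, as an engineer would, in place of code of your own. Each camera call takes 0.05 s, during which the arm holds its last target.

## Working session

There is one attempt and no reset: what is moved stays moved. The work goes in short steps, Python scripts to look and compute and a tool call to move; the robot and the scene stay as the last step left them, time stands still between calls to the robot, and variables do not carry over. Pictures are saved under pics/ and viewed, and the job is handed in when it is done.

Besides the shell and the picture viewer there is one more tool, called after "Emit:" in YAML: its name, and indented under it one key for each argument. apply_moves: Moves the arm, as the interface text tells. Its arguments: {"type":"object","properties":{"rows":{"type":"array","items":{"type":"array","items":{"type":"number"}}},"grip_force":{"type":"number"}},"required":["rows"]}

```bash
mkdir -p pics; ls; python3 - <<'E'
from workcell import *
import cv2,numpy as np
np.set_printoptions(precision=4,suppress=True)
for n in("scene","top"):
    cv2.imwrite(f"pics/{n}0.png",camera(n)[:,:,::-1]); c=calibration(n); print(c)
print(tip_reach if not callable(tip_reach) else tip_reach(),get_obs())
E
```

```text
pics
{'intrinsics': array([[378.8646,   0.    , 282.8993],
       [  0.    , 378.8646, 209.9053],
       [  0.    ,   0.    ,   1.    ]]), 'dist': array([-0.005,  0.   ,  0.   ,  0.   ,  0.   ]), 'T': array([[ 0.7403,  0.4429, -0.5057,  1.0181],
       [ 0.6721, -0.505 ,  0.5416, -0.4121],
       [-0.0155, -0.7408, -0.6715,  0.6637],
       [ 0.    ,  0.    ,  0.    ,  1.    ]])}
{'intrinsics': array([[497.384 ,   0.    , 279.1487],
       [  0.    , 497.384 , 217.998 ],
       [  0.    ,   0.    ,   1.    ]]), 'dist': array([-0.0616,  0.    ,  0.    ,  0.    ,  0.    ]), 'T': array([[-0.0432, -0.9788,  0.2002,  0.3034],
       [-0.9991,  0.0432, -0.0042,  0.096 ],
       [-0.0046, -0.2002, -0.9797,  1.2434],
       [ 0.    ,  0.    ,  0.    ,  1.    ]])}
0.017 {'time': 0.1, 'q': array([-75.6866,   5.0071,  10.038 ,  95.0998,   0.0007,  90.0018]), 'qd': array([-0.0612, -0.1516,  0.1368, -0.0413, -0.016 ,  0.0405]), 'joint_efforts': array([ -0.0008, -52.1563,  46.5653,   0.0159,  -0.    ,   0.    ]), 'ee_pos': array([ 0.1359, -0.5327,  0.2477]), 'tcp_rot': array([-179.9311,   -0.0007,   14.3115]), 'wrist_force': array([-0.2043, -0.3408, -0.2264]), 'torque': array([0.0098, 0.0532, 0.0181]), 'opening': 0.08499964578883237}
```

View pics/scene0.png

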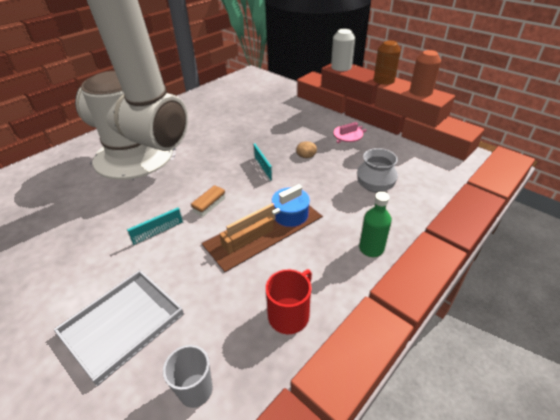

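View pics/top0.png

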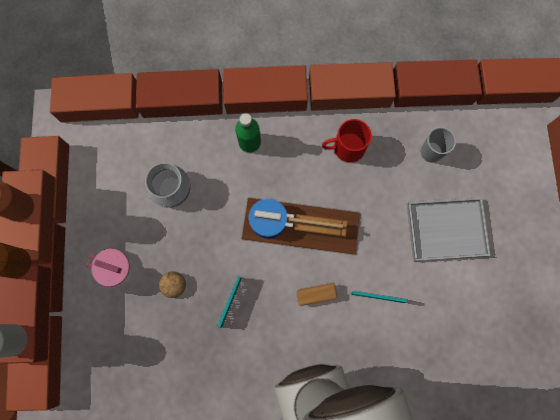

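```bash
python3 - <<'E'
import cv2
i=cv2.imread("pics/top0.png")
cv2.imwrite("pics/topcrop.png",cv2.resize(i[120:270,150:350],None,fx=4,fy=4,interpolation=cv2.INTER_CUBIC))
i=cv2.imread("pics/scene0.png")
cv2.imwrite("pics/scenecrop.png",cv2.resize(i[150:300,180:380],None,fx=4,fy=4,interpolation=cv2.INTER_CUBIC))
E
```

```text
(no output)
```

View pics/topcrop.png

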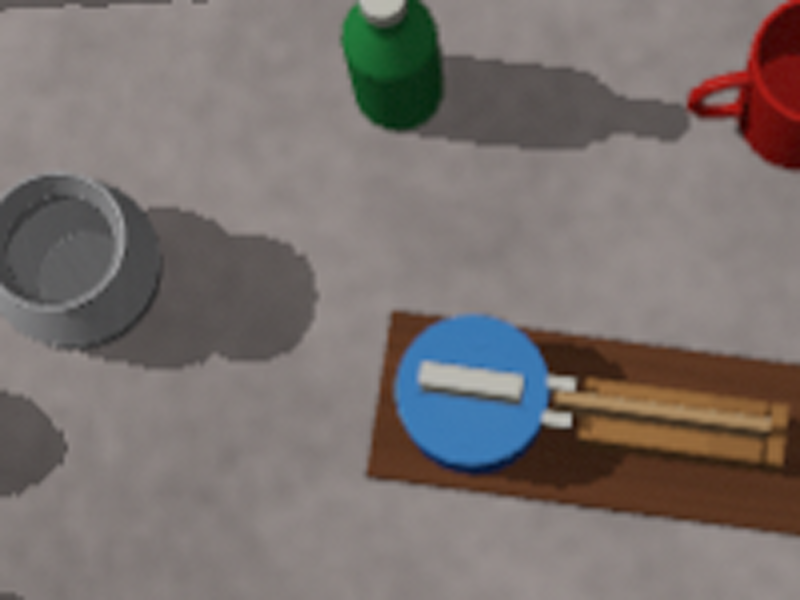

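View pics/scenecrop.png

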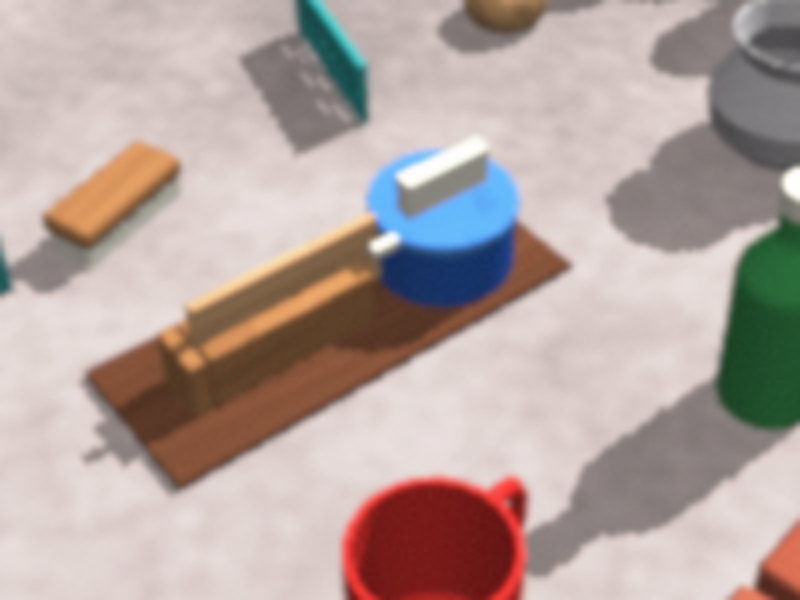

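The pictures show the lid and comb at about (268,217) and (320,225) in the top view, with the caddy's x pointing right. The tray is at about (450,230). Next I turn these pixels into positions, using both cameras.

```bash
cat > h.py <<'E'
import numpy as np,cv2
from workcell import *
np.set_printoptions(precision=4,suppress=True)
def ray(n,uv,z):
    c=calibration(n);p=cv2.undistortPoints(np.array([[uv]],float),c["intrinsics"],c["dist"])[0,0]
    d=c["T"][:3,:3]@[p[0],p[1],1];o=c["T"][:3,3];return o+d*(z-o[2])/d[2]
def proj(n,X):
    c=calibration(n);Ti=np.linalg.inv(c["T"])
    return cv2.projectPoints(np.array(X,float).reshape(-1,3),cv2.Rodrigues(Ti[:3,:3])[0],Ti[:3,3],c["intrinsics"],c["dist"])[0][:,0]
E
python3 - <<'E'
from h import *
T=lambda u,v:((u+.5)/4-.5+150,(v+.5)/4-.5+120)
S=lambda u,v:((u+.5)/4-.5+180,(v+.5)/4-.5+150)
def yaw(a,b):d=a-b;return np.degrees(np.arctan2(d[1],d[0]))
P=[ray("top",T(*p),.086) for p in[(420,362),(525,373),(521,400),(418,388)]]
print("bar top",np.mean(P,0),yaw(P[1],P[0]),yaw(P[2],P[3]),np.linalg.norm(P[1]-P[0]))
print("disc top",ray("top",T(471,390),.058))
a,b=ray("top",T(555,398),.072),ray("top",T(771,424),.072);print("comb",(a+b)/2,yaw(b,a),np.linalg.norm(a-b))
P=[ray("scene",S(*p),.086) for p in[(398,181),(473,139),(489,146),(411,188)]]
print("sc bar",np.mean(P,0),yaw(P[0],P[1]),yaw(P[3],P[2]))
a,b=ray("scene",S(190,312),.072),ray("scene",S(372,218),.072);print("sc comb",(a+b)/2,yaw(a,b),np.linalg.norm(a-b))
P=[ray("top",p,.022) for p in[(408,203),(487,199),(493,259),(413,262)]];print("tray",P,np.mean(P,0))
P=[ray("scene",p,.022) for p in[(56,327),(139,276),(181,312),(98,374)]];print("tray s",P,np.mean(P,0))
for n,p,z in[("mug",(353,132),.095),("tumb",(440,142),.09),("bottle",(246,119),.16),("lota",(166,183),.095),("brush",(317,294),.032)]:print(n,ray("top",p,z))
# overlay from estimate
E
```

```text
bar top [0.5489 0.1187 0.086 ] -98.65046376409425 -99.30479972946983 0.06293273193248652
disc top [0.5491 0.1195 0.058 ]
comb [0.5283 0.0047 0.072 ] -99.53313256279674 0.1303957036168821
sc bar [0.5498 0.1174 0.086 ] -97.10850428747796 -98.54175431966061
sc comb [0.5296 0.0021 0.072 ] -99.93938562656092 0.12590605365762333
tray [array([ 0.5773, -0.2365,  0.022 ]), array([ 0.579 , -0.4408,  0.022 ]), array([ 0.4254, -0.4366,  0.022 ]), array([ 0.4276, -0.2348,  0.022 ])] [ 0.5023 -0.3372  0.022 ]
tray s [array([ 0.4331, -0.4253,  0.022 ]), array([ 0.4452, -0.2524,  0.022 ]), array([ 0.5848, -0.246 ,  0.022 ]), array([ 0.5782, -0.4162,  0.022 ])] [ 0.5103 -0.335   0.022 ]
mug [ 0.7449 -0.0989  0.095 ]
tumb [ 0.7123 -0.3124  0.09  ]
bottle [0.7629 0.1582 0.16  ]
lota [0.6358 0.3589 0.095 ]
brush [0.3599 0.0077 0.032 ]
```

Emit:
apply_moves:
  rows:
    - [19.65, 26.8, -4, 0, 0, 3.3, 0]
    - [19.65, 26.8, -4, 0, 0, 3.3, 0]
    - [19.65, 26.8, -4, 0, 0, 3.3, 0]
    - [19.65, 26.8, -4, 0, 0, 3.3, 0]
    - [19.65, 26.8, -4, 0, 0, 3.3, 0]
    - [19.65, 26.8, -4, 0, 0, 3.3, 0]
    - [19.65, 26.8, -4, 0, 0, 3.3, 0]
    - [19.65, 26.8, -4, 0, 0, 3.3, 0]
    - [19.65, 26.8, -4, 0, 0, 3.3, 0]
    - [19.65, 26.8, -4, 0, 0, 3.3, 0]
    - [19.65, 26.8, -4, 0, 0, 3.3, 0]
    - [19.65, 26.8, -4, 0, 0, 3.3, 0]
    - [19.65, 26.8, -4, 0, 0, 3.3, 0.3]
    - [19.65, 26.8, -4, 0, 0, 3.3, 0.3]
    - [19.65, 26.8, -4, 0, 0, 3.3, 0.3]
    - [19.65, 26.8, -4, 0, 0, 3.3, 0.3]
    - [19.65, 26.8, -4, 0, 0, 3.3, 0.3]
    - [19.65, 26.8, -4, 0, 0, 3.3, 0.3]
    - [19.65, 26.8, -4, 0, 0, 3.3, 0.3]
    - [19.65, 26.8, -4, 0, 0, 3.3, 0.3]
  grip_force: 40

```text
time: 2.6
ee_pos: [0.5294, 0.004, 0.1678]
tcp_rot: [-180.0, 0.0, 80.4]
wrist_force: [0.3, -0.6, -0.1]
opening: 0.0597
```

Emit:
apply_moves:
  rows:
    - [0, 0, -25, 0, 0, 0, 0.3]
    - [0, 0, -25, 0, 0, 0, 0.3]
    - [0, 0, -25, 0, 0, 0, 0.3]
    - [0, 0, -17, 0, 0, 0, 0.3]
    - [0, 0, -10, 0, 0, 0, 0.3]
    - [0, 0, 0, 0, 0, 0, 0.5]
    - [0, 0, 0, 0, 0, 0, 0.7]

```text
time: 3.48
ee_pos: [0.5294, 0.0031, 0.0671]
tcp_rot: [179.9, -0.0, 80.3]
wrist_force: [-0.4, 0.3, 0.1]
opening: 0.0267
```

```bash
python3 - <<'E'
from h import *
for n,(a,b,c,d) in {"top":(120,270,220,420),"scene":(150,300,180,380)}.items():
    cv2.imwrite(f"pics/{n}1.png",cv2.resize(camera(n)[a:b,c:d,::-1],None,fx=4,fy=4,interpolation=cv2.INTER_CUBIC))
o=get_obs();print(o["ee_pos"],o["opening"],o["wrist_force"])
E
```

```text
[0.5295 0.0031 0.0672] 0.02571233410100988 [-0.7342 -0.2974  0.2827]
```

View pics/scene1.png

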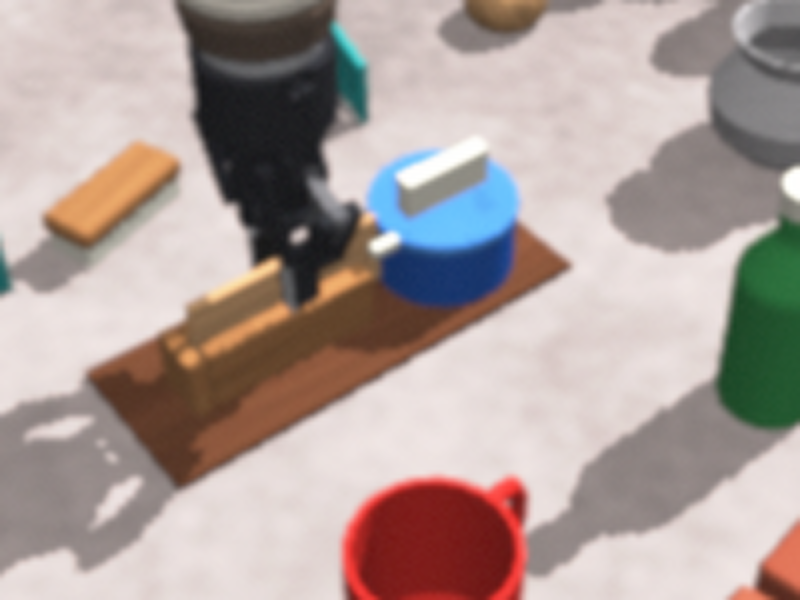

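The fingers straddle the comb's middle (crop about 300,270). Closing now.

Emit:
apply_moves:
  rows:
    - [0, 0, 0, 0, 0, 0, 1]
    - [0, 0, 0, 0, 0, 0, 1]
    - [0, 0, 0, 0, 0, 0, 1]
    - [0, 0, 0, 0, 0, 0, 1]

```text
time: 4.08
ee_pos: [0.5292, 0.003, 0.0668]
tcp_rot: [180.0, -0.0, 80.3]
wrist_force: [-1.6, 0.7, 6.1]
opening: 0.0069
```

Emit:
apply_moves:
  rows:
    - [0, 0, 4, 0, 0, 0, 1]
    - [0, 0, 6, 0, 0, 0, 1]
    - [0, 0, 8, 0, 0, 0, 1]
    - [0, 0, 8, 0, 0, 0, 1]

```text
time: 4.58
ee_pos: [0.529, 0.0031, 0.0929]
tcp_rot: [180.0, -0.0, 80.3]
wrist_force: [-0.1, 0.1, -0.6]
opening: 0.0071
```

Emit:
apply_moves:
  rows:
    - [0, 0, 12, 0, 0, 0, 1]
    - [0, 0, 15, 0, 0, 0, 1]
    - [0, 0, 20, 0, 0, 0, 1]
    - [0, 0, 13, 0, 0, 0, 1]
    - [0, 0, 0, 0, 0, 0, 1]

```text
time: 5.2
ee_pos: [0.5295, 0.0031, 0.1535]
tcp_rot: [179.9, -0.0, 80.3]
wrist_force: [0.3, -0.9, -1.0]
opening: 0.0067
```

```bash
python3 - <<'E'
from h import *
cv2.imwrite(f"pics/scene2.png",cv2.resize(camera("scene")[100:300,130:380,::-1],None,fx=3,fy=3,interpolation=cv2.INTER_CUBIC))
o=get_obs();print(o["ee_pos"],o["opening"],o["wrist_force"])
E
```

```text
[0.5292 0.0031 0.1525] 0.007005714935738218 [ 0.7857 -0.6208 -0.6403]
```

View pics/scene2.png

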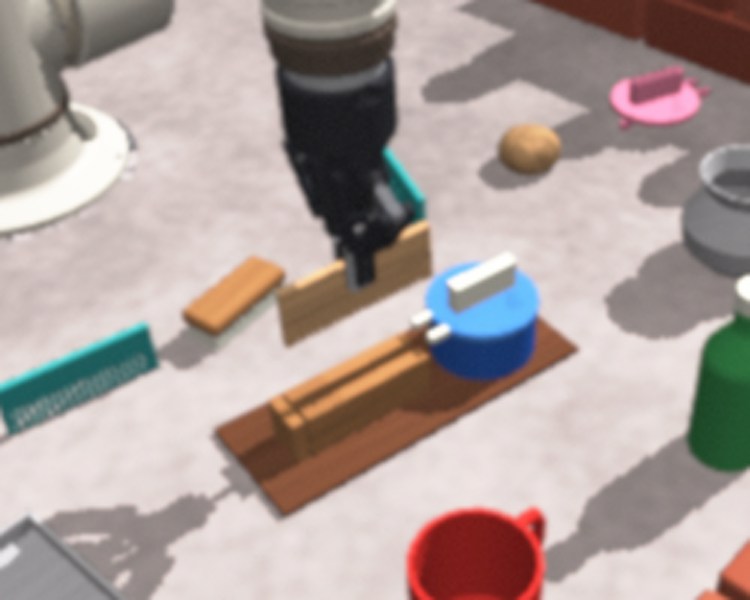

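The comb is clear of the holder and level in the jaws. Moving it to the tray.

Emit:
apply_moves:
  rows:
    - [-2, -15, 0, 0, 0, 0.8, 1]
    - [-2, -28, 0, 0, 0, 0.8, 1]
    - [-2, -28, 0, 0, 0, 0.8, 1]
    - [-2, -28, 0, 0, 0, 0.8, 1]
    - [-2, -28, 0, 0, 0, 0.8, 1]
    - [-2, -28, 0, 0, 0, 0.8, 1]
    - [-2, -28, 0, 0, 0, 0.8, 1]
    - [-2, -28, 0, 0, 0, 0.8, 1]
    - [-2, -28, 0, 0, 0, 0.8, 1]
    - [-2, -28, 0, 0, 0, 0.8, 1]
    - [-2, -28, -10, 0, 0, 0.8, 1]
    - [-2, -28, -20, 0, 0, 0.8, 1]
    - [0, -16, -20, 0, 0, 0, 1]
    - [0, 0, -20, 0, 0, 0, 1]
    - [0, 0, -15, 0, 0, 0, 1]
    - [0, 0, -8, 0, 0, 0, 1]
    - [0, 0, 0, 0, 0, 0, 1]

```text
time: 7.38
ee_pos: [0.5049, -0.3355, 0.0589]
tcp_rot: [-180.0, -0.0, 89.9]
wrist_force: [-0.3, 0.2, -0.6]
opening: 0.0071
```

```bash
python3 - <<'E'
from h import *
cv2.imwrite(f"pics/scene3.png",cv2.resize(camera("scene")[200:400,30:280,::-1],None,fx=3,fy=3,interpolation=cv2.INTER_CUBIC))
o=get_obs();print(o["ee_pos"],o["opening"],o["wrist_force"])
E
```

```text
[ 0.5052 -0.3357  0.0596] 0.0067941388974079335 [ 0.3244 -0.2595 -0.6771]
```

View pics/scene3.png

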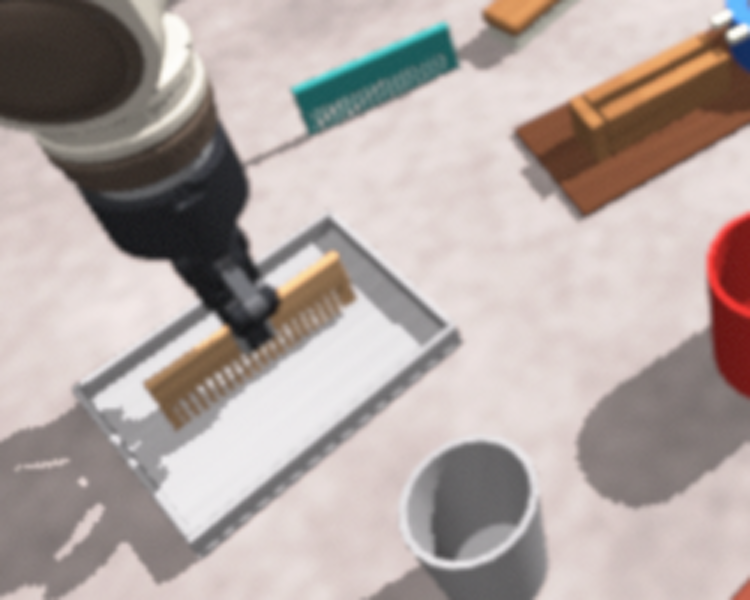

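The comb is over the middle of the tray. Lowering it the last few mm, then releasing.

Emit:
apply_moves:
  rows:
    - [0, 0, -5, 0, 0, 0, 1]
    - [0, 0, -2, 0, 0, 0, 1]
    - [0, 0, -1, 0, 0, 0, 1]
    - [0, 0, 0, 0, 0, 0, 1]

```text
time: 7.92
ee_pos: [0.505, -0.3359, 0.0513]
tcp_rot: [180.0, 0.0, 89.9]
wrist_force: [0.3, -0.2, -1.2]
opening: 0.007
```

Emit:
apply_moves:
  rows:
    - [0, 0, -1.5, 0, 0, 0, 1]
    - [0, 0, 0, 0, 0, 0, 1]

```text
time: 8.18
ee_pos: [0.505, -0.336, 0.0498]
tcp_rot: [180.0, 0.0, 89.9]
wrist_force: [0.6, -0.2, -0.9]
opening: 0.0071
```

Emit:
apply_moves:
  rows:
    - [0, 0, 0, 0, 0, 0, 0.8]
    - [0, 0, 0, 0, 0, 0, 0.6]
    - [0, 0, 0, 0, 0, 0, 0.4]
    - [0, 0, 10, 0, 0, 0, 0.4]
    - [0, 0, 20, 0, 0, 0, 0.4]
    - [0, 0, 30, 0, 0, 0, 0.4]
    - [0, 0, 40, 0, 0, 0, 0.4]
    - [0, 0, 20, 0, 0, 0, 0.4]

```text
time: 9.18
ee_pos: [0.5055, -0.3363, 0.1731]
tcp_rot: [179.8, 0.1, 89.9]
wrist_force: [-0.2, 0.9, -0.3]
opening: 0.0513
```

```bash
python3 - <<'E'
from h import *
cv2.imwrite(f"pics/scene4.png",cv2.resize(camera("scene")[200:400,30:280,::-1],None,fx=3,fy=3,interpolation=cv2.INTER_CUBIC))
o=get_obs();print(o["ee_pos"],o["opening"],o["wrist_force"],o["q"])
E
```

```text
[ 0.5059 -0.3366  0.1752] 0.05133286219462687 [-0.8266  0.8912  2.2086] [-33.6343  11.7318   9.5359  87.4653  -0.0017  56.454 ]
```

View pics/scene4.png

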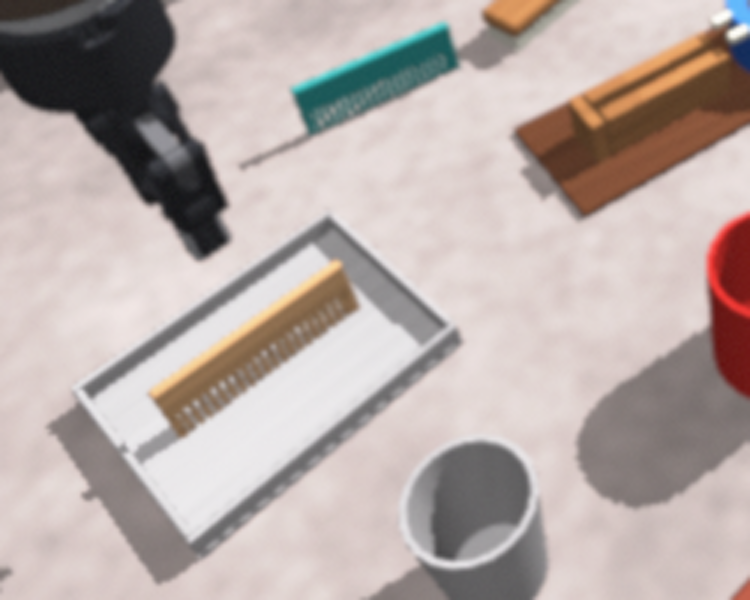

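Emit:
apply_moves:
  rows:
    - [2.7, 15, 0, 0, 0, -0.55, 0.4]
    - [2.7, 29.3, 0, 0, 0, -0.55, 0.4]
    - [2.7, 29.3, 0, 0, 0, -0.55, 0.4]
    - [2.7, 29.3, 0, 0, 0, -0.55, 0.4]
    - [2.7, 29.3, 0, 0, 0, -0.55, 0.4]
    - [2.7, 29.3, 0, 0, 0, -0.55, 0.4]
    - [2.7, 29.3, 0, 0, 0, -0.55, 0.4]
    - [2.7, 29.3, 0, 0, 0, -0.55, 0.4]
    - [2.7, 29.3, 0, 0, 0, -0.55, 0.4]
    - [2.7, 29.3, 0, 0, 0, -0.55, 0.4]
    - [2.7, 29.3, 0, 0, 0, -0.55, 0.4]
    - [2.7, 29.3, 0, 0, 0, -0.55, 0.4]
    - [2.7, 29.3, 0, 0, 0, -0.55, 0.4]
    - [2.7, 29.3, 0, 0, 0, -0.55, 0.4]
    - [2.7, 29.3, 0, 0, 0, -0.55, 0.4]
    - [2.7, 29.3, 0, 0, 0, -0.55, 0.4]
    - [0, 0, 0, 0, 0, 0, 0.4]

```text
time: 11.35
ee_pos: [0.5471, 0.1207, 0.1682]
tcp_rot: [-179.9, 0.0, 81.3]
wrist_force: [-0.2, -0.7, 0.6]
opening: 0.0514
```

```bash
python3 - <<'E'
from h import *
for n,(a,b,c,d) in {"top":(150,300,180,380),"scene":(150,300,180,380)}.items():
    cv2.imwrite(f"pics/{n}5.png",cv2.resize(camera(n)[a:b,c:d,::-1],None,fx=4,fy=4,interpolation=cv2.INTER_CUBIC))
o=get_obs();print(o["ee_pos"],o["tcp_rot"],o["opening"],o["wrist_force"])
E
```

```text
[0.5473 0.1189 0.1687] [-179.9067    0.0443   81.1684] 0.0514513594367038 [-0.0446 -1.2357 -0.3228]
```

View pics/scene5.png

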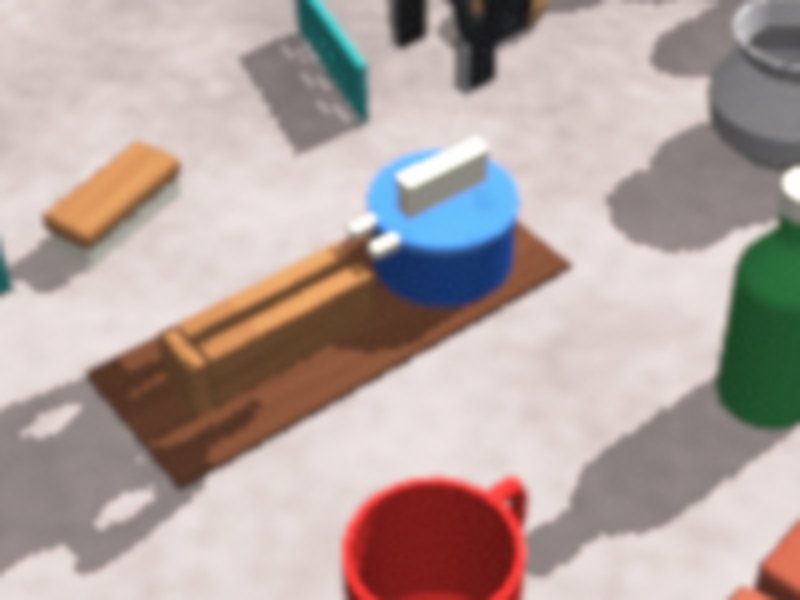

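View pics/top5.png

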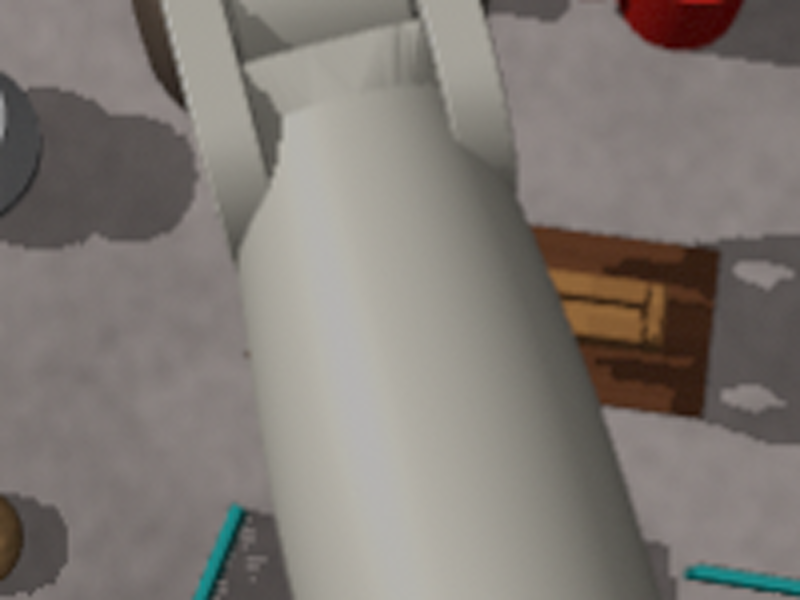

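Emit:
apply_moves:
  rows:
    - [2, -0.5, -20, 0, 0, 0, 0.4]
    - [0, 0, -25, 0, 0, 0, 0.4]
    - [0, 0, -20, 0, 0, 0, 0.4]
    - [0, 0, -15, 0, 0, 0, 0.4]
    - [0, 0, -10, 0, 0, 0, 0.4]
    - [0, 0, 0, 0, 0, 0, 0.4]

```text
time: 12.2
ee_pos: [0.5498, 0.1178, 0.0793]
tcp_rot: [-180.0, 0.0, 81.1]
wrist_force: [0.4, 0.4, 0.3]
opening: 0.0511
```

```bash
python3 - <<'E'
from h import *
cv2.imwrite(f"pics/scene6.png",cv2.resize(camera("scene")[130:280,200:400,::-1],None,fx=4,fy=4,interpolation=cv2.INTER_CUBIC))
o=get_obs();print(o["ee_pos"],o["tcp_rot"],o["opening"],o["wrist_force"])
E
```

```text
[0.5502 0.118  0.08  ] [179.9936  -0.0013  81.1035] 0.05124293598023605 [0.7565 0.0065 0.1965]
```

View pics/scene6.png

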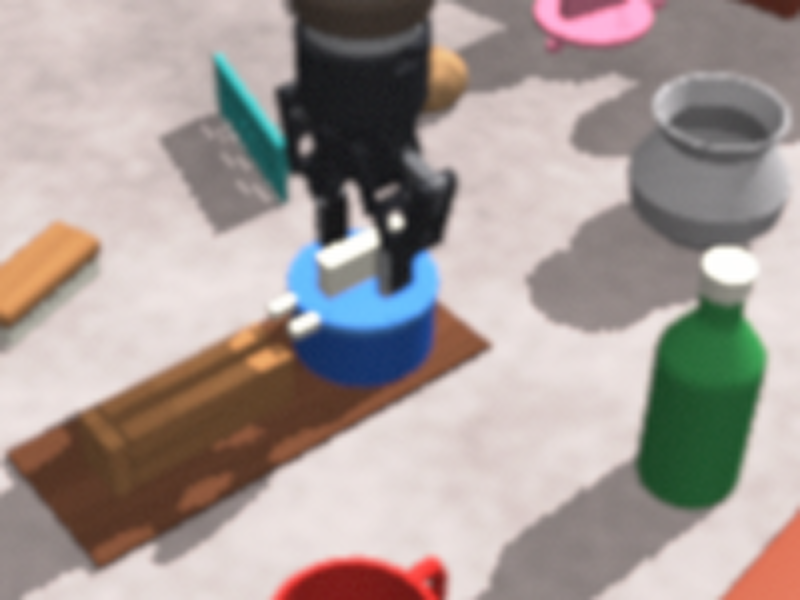

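Emit:
apply_moves:
  rows:
    - [0, 0, -1, 0, 0, 0, 0.7]
    - [0, 0, 0, 0, 0, 0, 1]
    - [0, 0, 0, 0, 0, 0, 1]
    - [0, 0, 0, 0, 0, 0, 1]
    - [0, 0, 0, 0, 0, 0, 1]

```text
time: 12.88
ee_pos: [0.5505, 0.1182, 0.0794]
tcp_rot: [179.9, -0.0, 81.1]
wrist_force: [0.1, 0.2, 5.1]
opening: 0.0137
```

Emit:
apply_moves:
  rows:
    - [0, 0, 0, 0, 0, 2, 1]
    - [0, 0, 0, 0, 0, 3, 1]
    - [0, 0, 0, 0, 0, 3, 1]
    - [0, 0, 0, 0, 0, 2, 1]
    - [0, 0, 0, 0, 0, 2, 1]
    - [0, 0, 0, 0, 0, 0, 1]

```text
time: 13.62
ee_pos: [0.5505, 0.1181, 0.0794]
tcp_rot: [179.9, -0.0, 93.1]
wrist_force: [0.3, 0.6, 5.3]
opening: 0.013
```

```bash
python3 - <<'E'
from h import *
cv2.imwrite(f"pics/scene7.png",cv2.resize(camera("scene")[130:280,200:400,::-1],None,fx=4,fy=4,interpolation=cv2.INTER_CUBIC))
o=get_obs();print(o["ee_pos"],o["tcp_rot"],o["opening"],o["wrist_force"],o["torque"],o["q"],o["joint_efforts"])
E
```

```text
[0.5505 0.1181 0.0794] [179.9385  -0.0074  93.1216] 0.013222282708764509 [ 0.0043 -0.5707  5.8862] [0.0226 0.0259 0.0369] [12.1125  6.7815 -6.6572 76.4994 -0.0023 98.9908] [ -0.0279 -50.8759  43.6527  -0.0897   0.0141  -0.0073]
```

View pics/scene7.png

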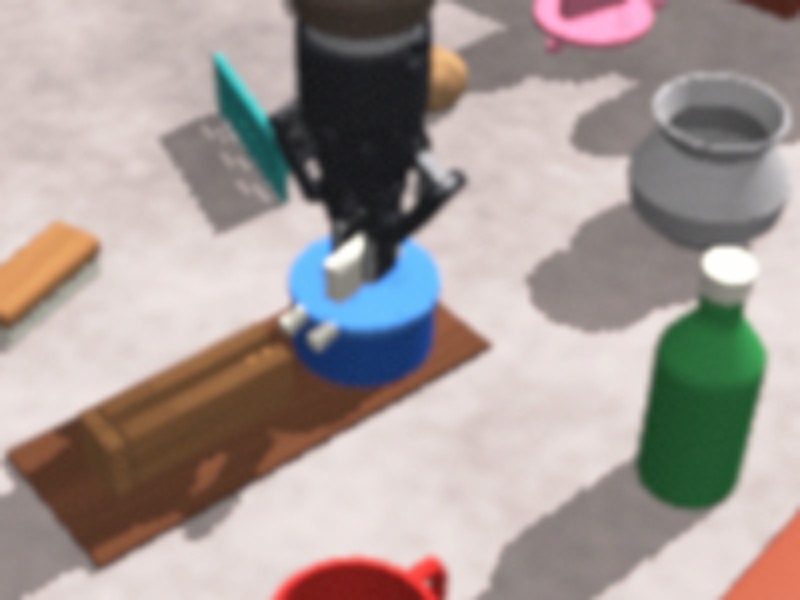

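Positive is the right sense: the ears moved with the turn past 8° and the torque stayed near zero. Continuing to 45°.

Emit:
apply_moves:
  rows:
    - [0, 0, 0, 0, 0, 3, 1]
    - [0, 0, 0, 0, 0, 4, 1]
    - [0, 0, 0, 0, 0, 4, 1]
    - [0, 0, 0, 0, 0, 4, 1]
    - [0, 0, 0, 0, 0, 4, 1]
    - [0, 0, 0, 0, 0, 4, 1]
    - [0, 0, 0, 0, 0, 4, 1]
    - [0, 0, 0, 0, 0, 4, 1]
    - [0, 0, 0, 0, 0, 2, 1]
    - [0, 0, 0, 0, 0, 0, 1]

```text
time: 14.92
ee_pos: [0.5504, 0.1181, 0.0794]
tcp_rot: [179.9, 0.0, 126.1]
wrist_force: [0.0, 0.3, 5.8]
opening: 0.0134
```

```bash
python3 - <<'E'
from h import *
cv2.imwrite(f"pics/scene8.png",cv2.resize(camera("scene")[130:280,200:400,::-1],None,fx=4,fy=4,interpolation=cv2.INTER_CUBIC))
o=get_obs();print(o["ee_pos"],o["tcp_rot"],o["opening"],o["wrist_force"],o["torque"],o["q"])
E
```

```text
[0.5504 0.1181 0.0794] [179.948    0.0217 126.1198] 0.013188355081903058 [0.3032 0.3267 5.5096] [-0.0208  0.1372 -0.015 ] [12.1125  6.7802 -6.6601 76.5034  0.0013 65.9926]
```

View pics/scene8.png

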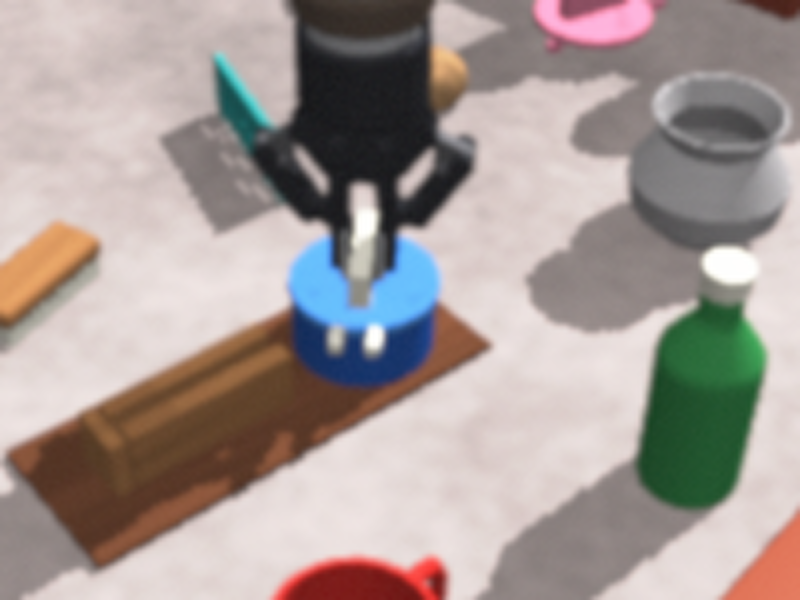

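Emit:
apply_moves:
  rows:
    - [0, 0, 0, 0, 0, 0, 1]
    - [0, 0, 2, 0, 0, 0, 1]
    - [0, 0, 3, 0, 0, 0, 1]
    - [0, 0, 4, 0, 0, 0, 1]
    - [0, 0, 0, 0, 0, 0, 1]
  grip_force: 60

```text
time: 15.6
ee_pos: [0.5503, 0.1181, 0.0881]
tcp_rot: [180.0, 0.0, 126.1]
wrist_force: [0.6, -0.4, -0.8]
opening: 0.0125
```

Lifting freely, with about the lid's weight on the wrist.

Emit:
apply_moves:
  rows:
    - [0, 0, 5, 0, 0, 0, 1]
    - [0, 0, 8, 0, 0, 0, 1]
    - [0, 0, 10, 0, 0, 0, 1]
    - [0, 0, 10, 0, 0, 0, 1]
    - [0, 0, 10, 0, 0, 0, 1]
    - [0, 0, 10, 0, 0, 0, 1]
    - [0, 0, 10, 0, 0, 0, 1]
    - [0, 0, 10, 0, 0, 0, 1]
    - [0, 0, 10, 0, 0, 0, 1]
    - [0, 0, 5, 0, 0, 0, 1]
    - [0, 0, 3, 0, 0, 0, 1]
    - [0, 0, 0, 0, 0, 0, 1]
    - [0, 0, 0, 0, 0, 0, 1]
    - [0, 0, 0, 0, 0, 0, 1]

```text
time: 17.35
ee_pos: [0.55, 0.118, 0.1785]
tcp_rot: [-180.0, -0.0, 126.1]
wrist_force: [-0.2, -0.0, -1.1]
opening: 0.0128
```

```bash
python3 - <<'E'
from h import *
i=camera("scene")[:,:,::-1];cv2.imwrite("pics/scene9f.png",i)
cv2.imwrite(f"pics/scene9.png",cv2.resize(i[110:280,190:390],None,fx=3.5,fy=3.5,interpolation=cv2.INTER_CUBIC))
o=get_obs();print(o["ee_pos"],o["tcp_rot"],o["opening"],o["wrist_force"],o["torque"])
E
```

```text
[0.5501 0.118  0.1785] [-179.9764   -0.0077  126.1101] 0.012838436376359667 [-0.2248 -1.0302 -1.0276] [ 0.0106 -0.0734  0.0144]
```

View pics/scene9.png

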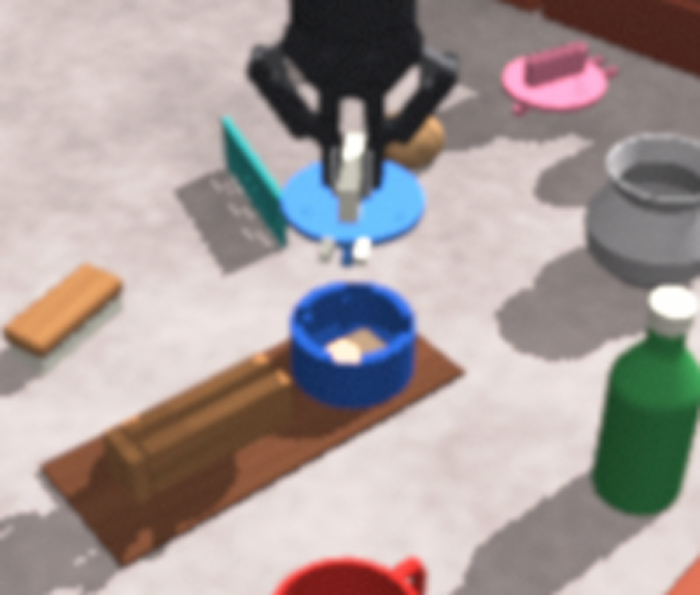

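View pics/scene9f.png

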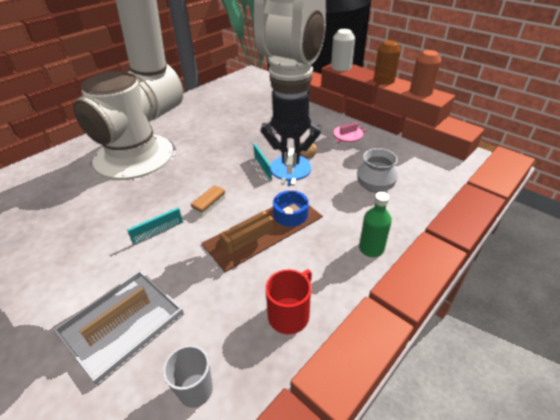

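The lid is held level above the open box (lid at about 291,167 and box at about 291,208). The comb stands in the tray at about (115,315), and everything else is where it was.

```bash
python3 -c "
from workcell import *
print(job_done(), get_obs()['time'])"
```

```text
the job is handed in; nothing more can be done
the job is handed in; nothing more can be done
```

The soap box is open and the job is handed in, at about 17.5 s of the 58 s allowed.

- **Comb:** I drew it straight up out of its holder and set it down in the steel tray, where it stands on its teeth.
- **Lid:** The first direction I tried, anticlockwise seen from above, was the right one. I turned it 45° with almost no resistance, lifted it straight off, and am still holding it level.
- **Last checks:** The lid is 99 mm above where it rested, within 1 mm of straight up by the TCP reading, and the tool's tilt is under 0.1°. The wrist carries about 1 N, which matches the lid's weight, and the jaws read 12.8 mm on the 14 mm bar. The final picture shows the comb in the tray and the other things where they started.
- **Readings that were off:** The wrist showed 5–6 N upward while gripping the comb and the lid, and it went away once each was lifted. The jaws read about 1 mm less than the stated thickness of both the comb and the bar. None of the checks failed.

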